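# Shut the doll-arm mould and hold its clamp leg locked at the mark

## Task

Gently lower the hinged lid of the mould box until it is fully shut. Then, with the cam lever on the sliding leg still open, push the leg out over the lid against its spring until its pointer is in line with the length mark, and while holding it there squeeze the cam lever fully closed, one finger in the bay of the leg's grip and one outside the lever, until the lever stands upright. Finish holding: keep the leg at the mark with its grip and the shut lever squeezed between the fingers, do not let go, and leave the other things on the bench where they are.

Things in the scene. Friction and masses are not known exactly. Their poses are not given: they have to be found in the camera images.
- press: Mould press fixed to the bench: plywood board 15 mm thick, x -110..110, y -170..200 mm. Origin on the bench surface; -x faces the robot, +y is the leg's end. White plaster mould box 150 (x) by 130 (y), rim 45 above the bench, centred at x 0, y -85. Leg guide along y at x 0, top 48; wooden scale bar at x 52..72, y -8..98, top 48.
- lid (a joint): Angle (rad) of the flat aluminium lid, 158 long by 134 wide by 7 mm: 0 is shut (top face 53 mm above the bench), grows as its robot-side edge rises. Starts 0.7 to 1.1 open. Stiff hinge: stays where left, a few N near the free edge moves it.
- lid_hinge (a point): The lid's hinge axis, middle of its width; the axis runs along the press's y. Press frame x 78, y -85, z 46 mm. The lid's underside plane passes through this axis. This point turns with the lid.
- lid_edge (a point): Middle of the top (outer) face at the lid's free edge, 158 mm from the hinge axis. The outer face looks up and away from the robot when open.
- leg (a joint): Travel (m) of the steel sliding leg along the press's -y, over the lid: 0 fully back (start), end stop 0.095. Its tongue passes 2 mm above the shut lid. A spring pulls it back, 2 N at 0 to 4.5 N at the stop: it returns when let go, even with the lever closed. The mark lies 0.040 to 0.075 out.
- leg_grip (a point): Upright aluminium grip on the leg, U-shaped from above. Origin on the carriage top (63 mm above bench), axes as the press's; starts at press x 5, y 125. Plate x -15..-7, y -24..24, z 0..55 mm. Two cheeks, 5 thick, 42 high, reach from it to x -51 at y -24..-19 and 19..24: a finger bay 38 wide, open above and to -x. Push the -y cheek to slide the leg. Carriage below: x -33..23, y -25..25.
- lever (a joint): Angle (rad) of the cam lever: 0 is closed (upright, parallel to the grip's plate), grows as its top leans away to the press's +x; stop at 0.46. Starts 0.30 to 0.42. Light friction (about 1.5 N at the top), stays where left.
- lever_pivot (a point): Black cam lever blade, 8 thick, 30 wide (y), 50 mm tall. Origin on its pivot (axis y) at x 11, z 6 of the grip's frame; own z points up the blade. Closed, its outer face is at x 15 of the grip's frame, 30 mm from the plate's robot-side face, the grip origin midway: one finger in the bay and one outside the blade, closing along x, squeeze it shut.
- pointer (a point): Free end of the pointer, a 6 mm wide steel arm that sticks out from the leg to +x beside the scale bar, 60 mm above the bench. It is 41 mm along x and -45 mm along y from the leg grip's origin.
- mark: The length mark: a small steel clip 24 (x) by 12 (y) mm on the scale bar with an upright fin 4 mm thick and 17 mm high. Origin under its middle; axes as the press's. The leg is at the mark when the pointer has the same y as the fin in this frame.
- resin_jar: Bystander: small amber jar, diameter 36, 45 mm tall, on the press's board at its robot-side corner by the leg. Origin under its centre.
- doll_arm: Bystander: skin-coloured doll's forearm 128 mm long, 30 mm high, lying beside the board. Origin under its middle.
- paint_tin: Bystander: steel paint tin, diameter 70, 90 mm tall. Origin under its centre.
- wire_spool: Bystander: small spool of copper wire, diameter 72, 60 mm tall. Origin under its centre.
- water_bottle: Bystander: clear plastic bottle, diameter 66, 190 mm tall. Origin under its centre.
- cup: Bystander: white cup, diameter 72, 85 mm tall. Origin under its centre.
- screwdriver: Bystander: screwdriver lying on the robot's side of the board. Origin under it.

How it is judged (in metres and radians):
On the way, in this order (a step that is already met when the one before it is completed fails the run):
1. the lid is shut while the leg is still back and the lever open (value of joint lid below 0.04 rad and value of joint lever above 0.18 rad and value of joint leg below 0.02 m), for 0.2 s.
2. the leg is held at the mark, lever still open, lid shut (value of joint lid below 0.04 rad and value of joint lever above 0.18 rad and y of pointer in the frame of mark between -0.005 and 0.005 m), for 0.2 s.
3. the lever is squeezed closed with the leg at the mark (value of joint lid below 0.04 rad and value of joint lever below 0.1 rad and y of pointer in the frame of mark between -0.005 and 0.005 m and contact force between the fingers and leg_c0 above 2 N and contact force between the fingers and lever_c0 above 2 N), for 0.2 s.
At the end, for the whole second after the job is handed in: Lid shut (within 0.04 rad), pointer within 5 mm of the mark along the scale, cam lever closed (within 0.1 rad), and the robot's fingers still squeezing on both the upright plate of the leg's grip (leg_c0) and the lever's blade (lever_c0) with more than 2 N each (all of step 3); the arm keeps its last pose, push and grip.
It fails at once if the lid is slammed (closing faster than 2.5 rad/s) (velocity of joint lid below -2.5 rad/s).
It fails at once if the leg is pushed out (over 25 mm) before the lid is shut (value of joint leg above 0.025 m and value of joint lid above 0.08 rad).
It fails at once if the lever is closed while the leg is more than 8 mm off the mark (value of joint lever below 0.1 rad and not (y of pointer in the frame of mark between -0.008 and 0.008 m)).
It fails at once if a bystander is moved more than 30 mm (distance of any of resin_jar, doll_arm, paint_tin, wire_spool, water_bottle, cup, screwdriver from where it was at the start of the episode above 0.03 m).
It also fails if it takes over 50 s, if anything falls off the work surface, if the arm or the gripper's body presses on something with over 40 N, if the wrist force passes 120 N, or if a joint passes its speed limit or range.

## Robot

A 6-joint arm with a two-finger parallel gripper is mounted at the origin on the work surface. World frame = base frame: x ahead of the robot, y to its left, z up, the work surface at z = 0. Lengths are in m, angles in degrees, forces in N, time in s.
With the tool pointing down it reaches from about 0.275 to 0.725 m from the base axis. Payload 15.9 kg.
Tool frame: the origin (TCP) lies on the centre line of the jaws, within the pads' length; the fingertips stand tip_extent ahead of it and the grasp point (between the pads) lies 8 mm behind it (tip_extent is the distance from the TCP to the fingertips, in m); z points along the fingers, y is the line along which they close (so a half turn about z gives the same grasp; the last joint's range is limited). The gripper opens to 85 mm and grips with 20 to 120 N. Pads are 22 mm wide; open, the fingers measure 114 mm over their backs; the gripper's body (76 mm by 85 mm) begins 54 mm behind the grasp point. The pads swing forward as they close: fully open they stand 13 mm farther back than shut.
Start: joints at [-72.823, 12.198, -1.971, 75.831, 0, 90], TCP at [0.148, -0.478, 0.213] pointing down, gripper open.
Joint ranges: [-170.91, 170.91], [-42.67, 98.43], [-65.05, 77.54], [-120.47, 116.71], [-90, 82.35], [-180, 180]. Speed limits (degrees/s): [108.29, 108.29, 136.94, 147.25, 180, 180].

## Interface

Orientations are given as a 3x3 rotation matrix whose columns are the frame's x, y, z axes.
In Python, from plant import observe, snapshot, job_done, search_frame, cut_out, mark_of, tip_extent gives the robot as it stands.
- The arm moves only by the tool send_rows, never from a script. Its argument "series" is a list of rows, each a list of 2 entries, a list of its own where there are three numbers: the shift along the world's x, y, z in cm, then the turn about the world's z in units of 6 degrees (1.0 is 6 degrees). A call has 1 to 12 rows; each row shifts and turns the commanded pose from where the row before left it; what a row does not reach is not made up. A row lasts 1/12 s, in which the tool goes at most 41.7 mm and 7.16 degrees, less where a joint would pass 70% of its speed; a pose out of reach is approached as far as the arm can. A call with a gripper value outside its range is refused whole. "claw" is the closure, from -1 (fully open) to 1 (shut), set as the call begins (left out, the last holds). The fingers move at their own pace and stop on an object; "force" is the grip in N (left out, the last holds). Time passes only in rows, so rows that do not move let the fingers close. It gives the time, the measured TCP pose, the force, the opening and the grip force at its end, in the units of the state.
- observe(): the state, without advancing time (a new reading comes with each control period).
- snapshot(name): name is "side" or "top" or "wrist"; returns a dict with "img" (480x640x3 uint8, red, green, blue), "depth" (480x640 float32, m along the optical axis (not along the pixel's ray), 0 where there is no reading), "fov_y" (degrees; the focal length in pixels is half the picture's height over the tangent of half this angle, whatever the lens; pixels are square), "cx", "cy" (the principal point, pixels), "k1" (the pictures are not rectified: a ray, as slopes to the right and down, at radius r is drawn at 1 + k1 r^2 times it, then the intrinsics apply), "rvec" (rotation vector, rad) and "tvec" (3), from world to camera coordinates, as OpenCV has them. Camera axes: x right, y down, z forward; pixel columns grow to the right and rows downward; lengths in m; the calibration is good to about 2 mm. A picture is of the moment at which its call begins.
- job_done(): hands the job in; it is judged then, once.
Trained networks look in the newest picture that a camera, given by its name, has taken for a name from the list of things; names that differ only in an ending like _2 or _b are one class to them, and where a whole thing is asked for, a point or a joint stands for the part that bears it (a point fixed in the world has none). Each returns a list of dicts, best first, with "conf" (0 to 1); they miss things now and then, are a little off and sometimes report something else, mostly with a low value. They report only what shows in the picture. A call takes as long as a camera call.
- search_frame(camera, label): "position" ([x, y, z] in m, in world coordinates, good to about 4 mm: the middle of the surface that is visible of it).
- cut_out(camera, label): "pixels" (480x640 bool, what is visible of it).
- mark_of(camera, label): "position" ([x, y, z] in m, in world coordinates, good to about 4 mm: a listed point, or the origin of a listed thing).
The state is a dict: "time_s": time; "joint_positions": joint angles; "joint_velocities": joint speeds; "joint_efforts": joint torques, N m; "tcp_pos": TCP position; "tcp_rot": TCP orientation; "contact_force": force on the tool from outside, world axes, zero at the start; "moment": the same for the moment, N m; "finger_gap": finger opening in m; "gripper_force": force on a finger pad.
Only numpy, scipy, OpenCV 4.12 (cv2) and the standard library are available. Lean on these libraries where they do the work, as an engineer would, in place of code of your own. Each camera call takes 0.05 s, during which the arm holds its last target. There are 200 camera calls.

## Working session

There is one attempt and no reset: what is moved stays moved. The work goes in short steps, Python scripts to look and compute and a tool call to move; the robot and the scene stay as the last step left them, time stands still between calls to the robot, and variables do not carry over. Pictures are saved under pics/ and viewed, at most 10 in all, crops included, and the job is handed in when it is done.

Besides the shell and the picture viewer there is one more tool, called in YAML: its name, and indented under it one key for each argument. send_rows: Moves the arm, as the interface text tells. Its arguments: {"type":"object","properties":{"series":{"type":"array"},"claw":{"type":"number"},"force":{"type":"number"}},"required":["series"]}

```bash
mkdir -p pics; cat > h.py <<'E'
import numpy as np, cv2
from plant import *
def loc(cam,names,f=mark_of):
    for n in names:
        r=f(cam,n)[:2]
        print(cam,f.__name__,n,[(np.round(d["position"],4).tolist(),round(d["conf"],2)) for d in r])
def world(s,mask):
    v,u=np.nonzero(mask&(s["depth"]>0)); f=240/np.tan(np.radians(s["fov_y"]/2))
    K=np.array([[f,0,s["cx"]],[0,f,s["cy"]],[0,0,1]])
    n=cv2.undistortPoints(np.c_[u,v].astype(float)[:,None],K,np.array([s["k1"],0,0,0,0.]))[:,0]
    z=s["depth"][v,u].astype(float); P=np.c_[n*z[:,None],z]
    R=cv2.Rodrigues(np.array(s["rvec"],float))[0]
    return (P-np.array(s["tvec"]).ravel())@R
E
python3 - <<'E'
from h import *
print(tip_extent, observe())
for c in ("top","side"):
    s=snapshot(c); cv2.imwrite(f"pics/{c}0.png",s["img"][...,::-1])
    loc(c,["press","lid_hinge","lid_edge","leg_grip","lever_pivot","pointer","mark","resin_jar","doll_arm","paint_tin","wire_spool","water_bottle","cup","screwdriver"])
print(observe()["time_s"])
E
```

```text
0.011 {'time_s': 0.0, 'joint_positions': array([-7.28233951e+01,  1.22252163e+01, -2.00628123e+00,  7.58311241e+01,
        3.16478332e-03,  9.00005711e+01]), 'joint_velocities': array([-0.02712299,  0.04503799, -0.01684986, -0.0424131 ,  0.04541379,
        0.00983876]), 'joint_efforts': array([ 3.29458497e-03, -6.86181879e+01,  4.87102854e+01,  1.81108550e-02,
        1.15201551e-04, -1.77110371e-05]), 'tcp_pos': array([ 0.14757569, -0.47736768,  0.21292614]), 'tcp_rot': array([[ 9.55401986e-01,  2.95308265e-01, -2.69996313e-04],
       [ 2.95308383e-01, -9.55401399e-01,  1.06051830e-03],
       [ 5.52249625e-05, -1.09295346e-03, -9.99999401e-01]]), 'contact_force': array([0.28397015, 0.41254124, 1.19305569]), 'moment': array([-0.03308023,  0.0624552 , -0.01836587]), 'gripper_force': 0.0, 'finger_gap': 0.08518128528294298}
top call press [([0.5369, -0.0575, -0.0008], 0.97)]
top call lid_hinge [([0.6182, -0.1405, 0.0424], 0.77)]
top call lid_edge [([0.5359, -0.1427, 0.1762], 0.8), ([0.6025, -0.0271, 0.0463], 0.7)]
top call leg_grip [([0.5403, 0.0705, 0.0595], 0.9), ([0.5509, 0.0686,
[... 1071 characters left out ...]
11, 0.068, 0.0691], 0.64), ([0.619, -0.3358, -0.0032], 0.31)]
side call pointer [([0.5874, 0.0288, 0.0617], 0.98)]
side call mark [([0.6007, -0.0285, 0.0466], 0.51)]
side call resin_jar [([0.4532, 0.0956, 0.0141], 0.93), ([0.6185, -0.3341, -0.0012], 0.38)]
side call doll_arm [([0.5265, 0.2173, -0.0004], 0.7)]
side call paint_tin [([0.5189, -0.3007, -0.0044], 0.83)]
side call wire_spool [([0.7115, -0.114, -0.0034], 0.72)]
side call water_bottle [([0.7125, 0.0734, -0.0006], 0.67), ([0.6207, -0.1382, 0.0493], 0.23)]
side call cup [([0.6192, -0.3322, -0.0011], 0.93), ([0.4558, 0.0966, 0.0131], 0.57)]
side call screwdriver [([0.3819, -0.0378, 0.0028], 0.81), ([0.5408, -0.0574, 0.0001], 0.65)]
1.5
```

```bash
cat > fit.py <<'E'
from h import *
# refine: board edges + scale etc via depth in the top view
s=snapshot("top")
for n in ("press","mark","pointer","lid","leg_grip","lever"):
    r=cut_out("top",n)
    if not r: print(n,"none"); continue
    P=world(s,r[0]["pixels"]); print(n,r[0]["conf"],len(P),np.round(P.min(0),3),np.round(P.max(0),3),np.round(np.median(P,0),4))
    np.save(f"{n}.npy",P)
A=np.array([[0,0],[78,-85],[5,125],[16,125],[46,80]])/1e3
B=np.array([[.5395,-.0574],[.6201,-.1406],[.540,.069],[.5494,.0681],[.5849,.027]])
a,b=A-A.mean(0),B-B.mean(0); th=np.arctan2((a[:,0]*b[:,1]-a[:,1]*b[:,0]).sum(),(a*b).sum())
R=np.array([[np.cos(th),-np.sin(th)],[np.sin(th),np.cos(th)]]); t=B.mean(0)-R@A.mean(0)
print("yaw",np.degrees(th),t,np.round((A@R.T+t-B)*1e3,1))
print("mark in press",(np.array([.5992,-.0282])-t)@R)
P=np.load("mark.npy"); q=(P[:,:2]-t)@R; 
for lo in (.05,.058): 
  m=P[:,2]>lo; print(lo,m.sum(),np.median(q[m],0) if m.any() else 0,P[:,2].max())
E
python3 fit.py
```

```text
press 0.97 26708 [ 0.425 -0.251 -0.005] [0.659 0.147 0.181] [ 0.5333 -0.0474  0.018 ]
mark 0.53 101 [ 0.592 -0.038  0.047] [ 0.614 -0.025  0.07 ] [ 0.6015 -0.0301  0.0528]
pointer 0.81 2287 [ 0.491 -0.058  0.016] [0.583 0.106 0.122] [0.5405 0.0534 0.065 ]
lid 0.69 4737 [ 0.523 -0.209  0.028] [ 0.63  -0.074  0.181] [ 0.5687 -0.1405  0.132 ]
leg_grip 0.75 2218 [ 0.492 -0.058  0.017] [0.583 0.105 0.122] [0.5399 0.0516 0.0649]
lever 0.88 410 [0.548 0.049 0.062] [0.576 0.084 0.12 ] [0.5603 0.0666 0.0976]
yaw 1.9791133859655885 [ 0.53948952 -0.05675229] [[-0.   0.6]
 [ 0.3  1.6]
 [ 0.2 -0.7]
 [ 1.8  0.6]
 [-2.2 -2.2]]
mark in press [0.06066092 0.02647315]
0.05 88 [0.06295884 0.02452037] 0.07008470244365524
0.058 33 [0.06290841 0.02345659] 0.07008470244365524
```

View pics/top0.png

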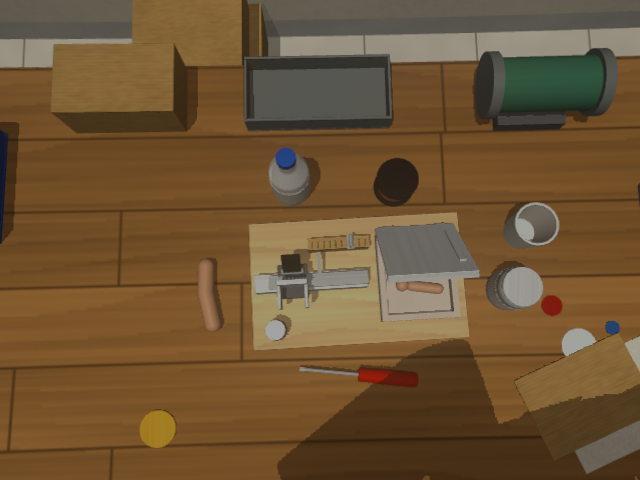

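View pics/side0.png

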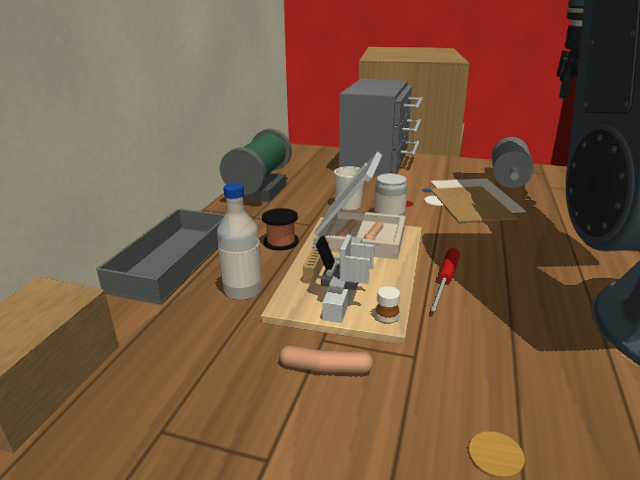

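```bash
python3 - <<'E'
import numpy as np
P=np.load("lid.npy"); 
from h import *
# plane fit of lid's outer face
m=(P[:,2]>.08); Q=P[m]; 
for _ in range(5):
    c=Q.mean(0); n=np.linalg.svd(Q-c)[2][2]; Q=P[np.abs((P-c)@n)<.003]
n*=np.sign(n[2]); print(len(Q),n,c,"theta",np.arctan2(n[0],n[2]),"yaw",np.degrees(np.arctan2(n[1],n[0])),"offset hinge",(np.array([.6201,-.1406,.046])-c)@n, "(expect -.007)", Q.max(0))
for th in [1.1,1.0,.85,.7,.55,.4,.3,.2,.1,0,-.03]:
    r=.125; print(th,np.round([ .618-r*np.cos(th)+.007*np.sin(th)+.0145, .046+r*np.sin(th)+.007*np.cos(th)+.011],4))
E
```

```text
4062 [0.79831143 0.03126699 0.60143265] [ 0.57523674 -0.13855661  0.12281346] theta 0.9251348963956167 yaw 2.24292335534034 offset hinge -0.010447153664830615 (expect -.007) [ 0.62963197 -0.07371605  0.18094415]
1.1 [0.582  0.1716]
1.0 [0.5709 0.166 ]
0.85 [0.5553 0.1555]
0.7 [0.5414 0.1429]
0.55 [0.5296 0.1283]
0.4 [0.5201 0.1121]
0.3 [0.5152 0.1006]
0.2 [0.5114 0.0887]
0.1 [0.5088 0.0764]
0 [0.5075 0.064 ]
-0.03 [0.5073 0.0602]
```

send_rows:
  series:
    - [[2,2,1.5],1]
    - [[3,2.5,1.5],1]
    - [[3,2.5,1],1]
    - [[3,2.5,0],1]
    - [[3,2.5,0],1]
    - [[3,2.5,0],1]
    - [[3,2.5,0],1]
    - [[3,2.5,0],1]
    - [[3,2.5,0],1]
    - [[3,2.5,0],1]
    - [[3,2.5,0],1]
    - [[3,2.5,0],1]
  claw: 1
  force: 40

```text
time_s: 2.85
tcp_pos: [0.4988, -0.1811, 0.2535]
tcp_rot: [[0.009, 1.0, 0.0], [1.0, -0.009, -0.0], [-0.0, 0.0, -1.0]]
contact_force: [0.4, -1.2, -0.5]
finger_gap: 0.0002
gripper_force: 0.0
```

send_rows:
  series:
    - [[3,1.3,0],0.4]
    - [[3,1.3,0],0]
    - [[3,1.2,0],0]
    - [[0,0,-2.7],0]
    - [[0,0,-2.7],0]
    - [[0,0,-2.7],0]
    - [[-0.8,0,-0.5],0]
    - [[-0.8,0,-0.5],0]
    - [[-0.7,0,-0.5],0]

```text
time_s: 3.6
tcp_pos: [0.5639, -0.1446, 0.1565]
tcp_rot: [[-0.028, 1.0, -0.001], [1.0, 0.028, 0.0], [0.0, -0.001, -1.0]]
contact_force: [0.9, -0.1, 0.1]
finger_gap: 0.0001
gripper_force: 0.0
```

send_rows:
  series:
    - [[-0.7,0,-0.4],0]
    - [[-0.8,0,-0.5],0]
    - [[-0.8,0,-0.5],0]
    - [[-0.6,0,-0.7],0]
    - [[-0.6,0,-0.8],0]
    - [[-0.5,0,-0.8],0]
    - [[-0.5,0,-0.8],0]
    - [[-0.3,0,-0.6],0]
    - [[-0.2,0,-0.6],0]
    - [[0,0,0],0]

```text
time_s: 4.43
tcp_pos: [0.5138, -0.1447, 0.0994]
tcp_rot: [[-0.027, 1.0, -0.001], [1.0, 0.027, 0.0], [0.0, -0.001, -1.0]]
contact_force: [-0.4, -0.9, 0.2]
finger_gap: -0.0002
gripper_force: 0.0
```

send_rows:
  series:
    - [[-0.2,0,-0.6],0]
    - [[-0.2,0,-0.6],0]
    - [[-0.1,0,-0.6],0]
    - [[-0.1,0,-0.6],0]
    - [[0,0,-0.5],0]
    - [[0,0,-0.4],0]
    - [[0,0,-0.2],0]
    - [[0,0,-0.2],0]
    - [[0,0,0],0]

```text
time_s: 5.18
tcp_pos: [0.5085, -0.1448, 0.063]
tcp_rot: [[-0.028, 1.0, -0.0], [1.0, 0.028, 0.0], [0.0, -0.0, -1.0]]
contact_force: [-0.9, 0.2, 0.2]
finger_gap: 0.0001
gripper_force: 0.0
```

send_rows:
  series:
    - [[0,0,-0.2],0]
    - [[0,0,-0.1],0]
    - [[0,0,-0.1],0]
    - [[0,0,0],0]

```text
time_s: 5.52
tcp_pos: [0.5085, -0.1448, 0.0593]
tcp_rot: [[-0.028, 1.0, -0.0], [1.0, 0.028, 0.0], [0.0, -0.0, -1.0]]
contact_force: [0.6, 0.2, 0.3]
finger_gap: 0.0001
gripper_force: 0.0
```

```bash
python3 - <<'E'
from h import *
s=snapshot("side"); cv2.imwrite("pics/side1.png",s["img"][...,::-1])
loc("side",["lid_edge","leg_grip","pointer"])
r=cut_out("side","lid"); P=world(s,r[0]["pixels"]); print(r[0]["conf"],len(P),P.min(0),P.max(0))
print(observe()["contact_force"],observe()["tcp_pos"])
E
```

```text
side call lid_edge [([0.4697, -0.1449, 0.0808], 0.68)]
side call leg_grip [([0.5423, 0.0692, 0.0602], 0.74), ([0.4525, 0.0984, 0.0122], 0.59)]
side call pointer [([0.5867, 0.0266, 0.0618], 0.72)]
0.73 2348 [ 0.46578131 -0.37731976 -0.0018454 ] [ 0.65844143 -0.06921975  0.091187  ]
[ 0.0176402   0.0539499  -0.46924041] [ 0.50859291 -0.14480764  0.05940349]
```

```bash
python3 - <<'E'
import cv2
i=cv2.imread("pics/side1.png")[130:310,270:470]; cv2.imwrite("pics/s1c.png",cv2.resize(i,(800,600*800*180//200//600),interpolation=cv2.INTER_CUBIC)[:600])
E
```

```text
(no output)
```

View pics/s1c.png

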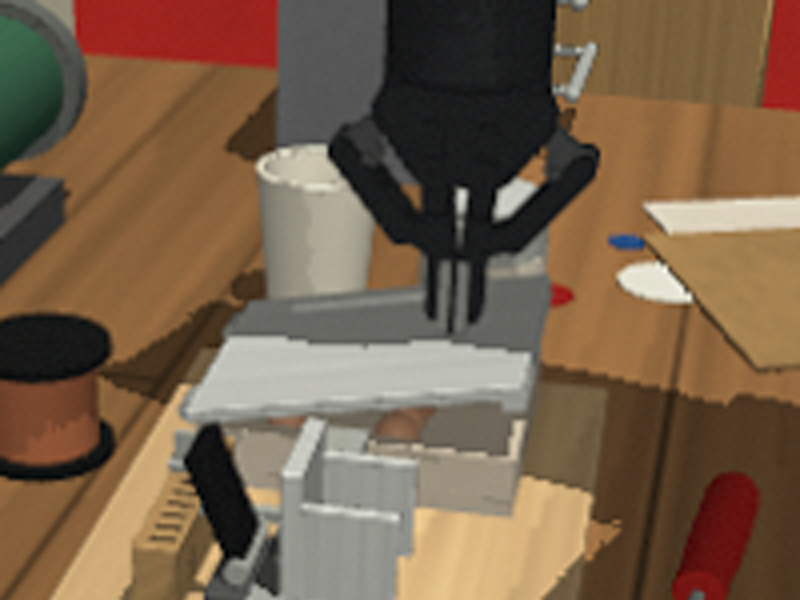

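send_rows:
  series:
    - [[0,0,-0.3],0]
    - [[0,0,-0.3],0]
    - [[0,0,-0.2],0]
    - [[0,0,0],0]

```text
time_s: 6.1
tcp_pos: [0.5082, -0.1447, 0.0508]
tcp_rot: [[-0.027, 1.0, -0.001], [1.0, 0.027, 0.0], [0.0, -0.001, -1.0]]
contact_force: [-0.3, 0.5, 0.0]
finger_gap: 0.0002
gripper_force: 0.0
```

```bash
python3 - <<'E'
from h import *
s=snapshot("side"); loc("side",["lid_edge"])
s=snapshot("top"); loc("top",["lid_edge"])
P=world(s,cut_out("top","lid")[0]["pixels"])
P=P[(P[:,2]<.11)&(P[:,2]>.045)]; P=P[np.hypot(P[:,0]-.5085,P[:,1]+.145)>.06]
A=np.c_[P[:,:2],np.ones(len(P))]
for _ in range(5):
  k=np.linalg.lstsq(A,P[:,2],rcond=None)[0]; m=np.abs(A@k-P[:,2])<.004; A,P=A[m],P[m]
print(len(P),k,"top z at free edge",k@[.4615,-.145,1],"hinge",k@[.62,-.14,1],"under tip",k@[.5,-.145,1])
E
```

```text
side call lid_edge [([0.4684, -0.1459, 0.0688], 0.91), ([0.379, -0.0366, 0.0029], 0.71)]
top call lid_edge [([0.4704, -0.146, 0.0734], 0.84)]
2367 [-0.12479405 -0.0052018   0.13109945] top z at free edge 0.07426125580098225 hinge 0.05445539038825198 under tip 0.06945668499588252
```

```bash
python3 - <<'E'
from h import *
s=snapshot("side"); print(observe()["tcp_pos"])
m=np.ones((480,640),bool); P=world(s,m)
q=P[(abs(P[:,0]-.5085)<.05)&(abs(P[:,1]+.145)<.025)&(P[:,2]>.05)&(P[:,2]<.2)]
for z in np.arange(.05,.2,.006):
    w=q[(q[:,2]>=z)&(q[:,2]<z+.006)]
    if len(w): print(round(z,3),len(w),np.round([w[:,0].min(),w[:,0].max(),np.median(w[:,1]),w[:,1].max()],3))
s2=snapshot("wrist"); i=cv2.resize(s["img"][130:310,270:470],(660,594)); cv2.imwrite("pics/s2c.png",i[...,::-1])
E
```

```text
[ 0.50860035 -0.14478323  0.05141982]
0.056 69 [ 0.466  0.558 -0.141 -0.12 ]
0.062 213 [ 0.466  0.557 -0.139 -0.12 ]
0.068 181 [ 0.467  0.514 -0.141 -0.12 ]
0.074 33 [ 0.496  0.521 -0.136 -0.13 ]
0.08 46 [ 0.494  0.521 -0.136 -0.131]
0.086 46 [ 0.494  0.522 -0.137 -0.131]
0.092 44 [ 0.494  0.52  -0.136 -0.13 ]
0.098 42 [ 0.494  0.52  -0.136 -0.131]
0.104 44 [ 0.492  0.523 -0.136 -0.131]
0.11 72 [ 0.481  0.535 -0.133 -0.128]
0.116 107 [ 0.476  0.543 -0.133 -0.13 ]
0.122 145 [ 0.47   0.547 -0.134 -0.129]
0.128 112 [ 0.464  0.551 -0.133 -0.126]
0.134 121 [ 0.46   0.557 -0.132 -0.125]
0.14 117 [ 0.459  0.558 -0.132 -0.123]
0.146 126 [ 0.459  0.557 -0.132 -0.125]
0.152 156 [ 0.459  0.558 -0.133 -0.124]
0.158 152 [ 0.459  0.558 -0.133 -0.122]
0.164 163 [ 0.459  0.558 -0.133 -0.122]
0.17 161 [ 0.465  0.551 -0.132 -0.121]
0.176 157 [ 0.467  0.549 -0.133 -0.128]
0.182 131 [ 0.469  0.546 -0.133 -0.129]
0.188 40 [ 0.472  0.544 -0.135 -0.131]
0.194 25 [ 0.472  0.544 -0.128 -0.121]
```

View pics/s2c.png

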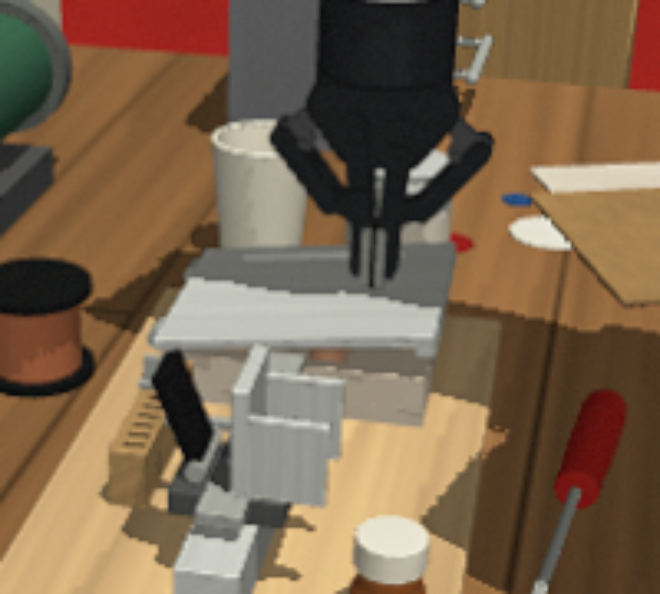

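send_rows:
  series:
    - [[0,0,-0.3],0]
    - [[0,0,-0.3],0]
    - [[0,0,-0.3],0]
    - [[0,0,-0.2],0]
    - [[0,0,-0.2],0]
    - [[0,0,0],0]

```text
time_s: 6.95
tcp_pos: [0.5083, -0.1447, 0.0379]
tcp_rot: [[-0.028, 1.0, -0.001], [1.0, 0.028, 0.0], [0.0, -0.001, -1.0]]
contact_force: [0.1, -0.2, 0.1]
finger_gap: 0.0001
gripper_force: 0.0
```

send_rows:
  series:
    - [[0,0,-0.2],0]
    - [[0,0,-0.2],0]
    - [[0,0,0],0]
    - [[0,0,0],0]

```text
time_s: 7.28
tcp_pos: [0.5088, -0.1448, 0.035]
tcp_rot: [[-0.028, 1.0, 0.001], [1.0, 0.028, -0.0], [-0.0, 0.001, -1.0]]
contact_force: [-4.2, 1.0, 14.6]
finger_gap: -0.0002
gripper_force: 6.8
```

```bash
cat > lid.py <<'E'
from h import *
o=observe(); print(o["contact_force"],o["tcp_pos"])
s=snapshot("top"); loc("top",["lid_edge"])
P=world(s,cut_out("top","lid")[0]["pixels"])
P=P[(P[:,2]<.11)&(P[:,2]>.035)]; P=P[np.hypot(P[:,0]-.5085,P[:,1]+.145)>.06]
A=np.c_[P[:,:2],np.ones(len(P))]
for _ in range(5):
  k=np.linalg.lstsq(A,P[:,2],rcond=None)[0]; m=np.abs(A@k-P[:,2])<.004; A,P=A[m],P[m]
print(len(P),k,"top z at free edge",k@[.4615,-.145,1],"hinge",k@[.62,-.14,1],"under tip",k@[.5,-.145,1])
s=snapshot("side"); loc("side",["lid_edge"])
E
python3 lid.py
```

```text
[-4.19496585  1.0004833  14.64416345] [ 0.50875975 -0.14483827  0.03498231]
top call lid_edge [([0.4684, -0.1473, 0.0541], 0.86)]
2275 [0.00186688 0.00180383 0.0530259 ] top z at free edge 0.053625911305713356 hinge 0.05393083112578909 under tip 0.05369778622660142
side call lid_edge [([0.4702, -0.146, 0.0504], 0.96)]
```

send_rows:
  series:
    - [[0,0,3],0]
    - [[0,0,4],0]
    - [[0,0,4],0]
    - [[0.6,3,1],0.1]
    - [[0.6,3,0],0]
    - [[0.6,3,0],0]
    - [[0.6,3,0],0]
    - [[0.6,3,0],0]
    - [[0.6,3,0],0]
    - [[0,3.3,0],0]
    - [[0,0,0],0]
    - [[0,0,0],0]
  claw: -1

```text
time_s: 8.53
tcp_pos: [0.5445, 0.0697, 0.1541]
tcp_rot: [[-0.041, 0.999, -0.0], [0.999, 0.041, 0.0], [0.0, -0.0, -1.0]]
contact_force: [0.3, -1.0, 0.1]
finger_gap: 0.0853
gripper_force: 0.0
```

```bash
python3 - <<'E'
from h import *
o=observe(); print(o["tcp_pos"],o["time_s"],o["finger_gap"])
s=snapshot("wrist"); cv2.imwrite("pics/w1.png",s["img"][...,::-1])
loc("wrist",["leg_grip","lever_pivot","mark","pointer"])
P=world(s,np.ones((480,640),bool)); t=np.array([.5395,-.0568]); th=np.radians(2.0)
R=np.array([[np.cos(th),-np.sin(th)],[np.sin(th),np.cos(th)]])
q=P.copy(); q[:,:2]=(P[:,:2]-t)@R
g=q[(q[:,2]>.1)&(q[:,2]<.125)&(abs(q[:,1]-.125)<.04)&(abs(q[:,0])<.06)]
for z in (.10,.105,.116):
  w=g[g[:,2]>z]; print(z,len(w),np.round(np.percentile(w,[1,50,99],axis=0),4).tolist())
print("press-frame finger TCP",(o["tcp_pos"][:2]-t)@R)
snapshot("side"); loc("side",["lid_edge"])
E
```

```text
[0.54445233 0.06966621 0.15411271] 8.5333 0.08532310327668317
wrist call leg_grip [([0.5407, 0.0704, 0.0648], 0.98)]
wrist call lever_pivot [([0.5512, 0.0713, 0.0674], 0.71)]
wrist call mark [([0.6061, -0.0261, 0.0517], 0.6)]
wrist call pointer [([0.5842, 0.0249, 0.0594], 0.62)]
0.1 4892 [[-0.043, 0.1019, 0.1003], [-0.0033, 0.1276, 0.1135], [0.039, 0.1494, 0.1191]]
0.105 3591 [[-0.0411, 0.1021, 0.105], [-0.0017, 0.1274, 0.1159], [0.0391, 0.1494, 0.1192]]
0.116 1769 [[-0.0082, 0.1022, 0.1161], [-0.0034, 0.1269, 0.1178], [0.0361, 0.1491, 0.1195]]
press-frame finger TCP [0.00936292 0.12621634]
side call lid_edge [([0.4654, -0.148, 0.0502], 0.65)]
```

View pics/w1.png

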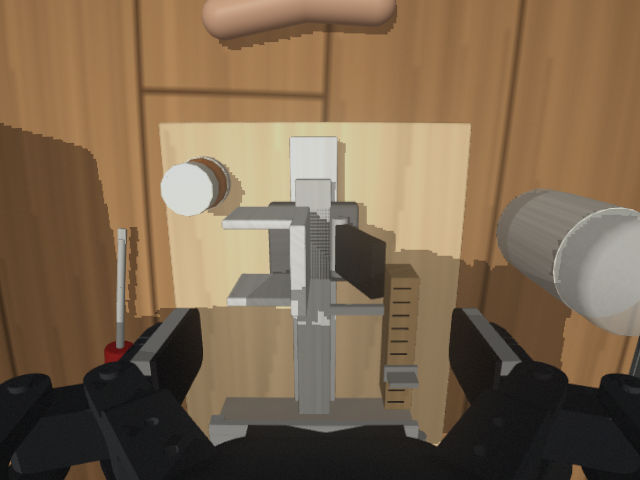

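send_rows:
  series:
    - [[0,0,-2],0]
    - [[0,0,-2],0]
    - [[0,0,-2],0]
    - [[0,0,-2],0]
    - [[0,0,-1],0]
    - [[0,0,-0.7],0]
    - [[0,0,0],0]

```text
time_s: 9.47
tcp_pos: [0.544, 0.0679, 0.0565]
tcp_rot: [[-0.038, 0.999, -0.001], [0.999, 0.038, -0.0], [-0.0, -0.001, -1.0]]
contact_force: [1.4, -0.8, 0.8]
finger_gap: 0.0853
gripper_force: 0.0
```

send_rows:
  series:
    - [[0,-0.6,0],0]
    - [[0,-0.6,0],0]
    - [[0.03,-0.7,0],0]
    - [[0.03,-0.7,0],0]
    - [[0.03,-0.7,0],0]
    - [[0.03,-0.7,0],0]
    - [[0.03,-0.7,0],0]
    - [[0.03,-0.7,0],0]
    - [[0,0,0],0]

```text
time_s: 10.22
tcp_pos: [0.5464, 0.0129, 0.0574]
tcp_rot: [[-0.037, 0.999, 0.0], [0.999, 0.037, -0.0], [-0.0, -0.0, -1.0]]
contact_force: [0.4, 2.1, 1.0]
finger_gap: 0.0857
gripper_force: 1.3
```

```bash
cat > m.py <<'E'
from h import *
import sys
o=observe(); t=np.array([.5395,-.0568]); th=np.radians(2.0)
R=np.array([[np.cos(th),-np.sin(th)],[np.sin(th),np.cos(th)]])
print("t",o["time_s"],"tcp press",(o["tcp_pos"][:2]-t)@R,o["tcp_pos"][2],o["contact_force"],o["finger_gap"],o["gripper_force"])
for c in ("top","side","wrist"):
    s=snapshot(c); cv2.imwrite(f"pics/{c}_{sys.argv[1]}.png",s["img"][...,::-1])
    for n in ("pointer","mark","leg_grip"):
        r=[d for d in mark_of(c,n) if d["conf"]>.4][:1]
        for d in r: p=np.array(d["position"]); print(c,n,round(d["conf"],2),np.round(np.r_[(p[:2]-t)@R,p[2]],4))
    P=world(s,np.ones((480,640),bool)); q=P.copy(); q[:,:2]=(P[:,:2]-t)@R
    f=q[(q[:,2]>.056)&(q[:,2]<.075)&(abs(q[:,0]-.062)<.012)&(abs(q[:,1]-.025)<.012)]
    p=q[(q[:,2]>.053)&(q[:,2]<.066)&(abs(q[:,0]-.034)<.008)&(q[:,1]>.005)&(q[:,1]<.09)]
    lv=q[(q[:,2]>.108)&(q[:,2]<.118)&(q[:,0]>.008)&(q[:,0]<.046)&(abs(q[:,1]-.08)<.05)]
    for nm,w in (("fin",f),("ptr",p),("lev",lv)):
        if len(w): print(c,nm,len(w),np.round(np.percentile(w,[5,50,95],axis=0),4).tolist())
E
python3 m.py a
```

```text
t 10.2167 tcp press [0.00930624 0.06938148] 0.05736634246704945 [0.36211436 2.14488376 0.96109703] 0.08569410200601071 1.297742798924446
side pointer 0.84 [0.0526 0.0372 0.0613]
side mark 0.47 [0.0616 0.0273 0.0492]
side leg_grip 0.69 [0.0062 0.0818 0.0594]
side fin 39 [[0.0538, 0.0252, 0.0564], [0.0594, 0.0274, 0.0602], [0.0705, 0.0297, 0.0648]]
side ptr 7 [[0.0265, 0.0766, 0.0614], [0.0277, 0.0822, 0.0625], [0.0285, 0.0893, 0.0632]]
side lev 82 [[0.0291, 0.0665, 0.1084], [0.0324, 0.0846, 0.1131], [0.0383, 0.0948, 0.1159]]
wrist mark 0.9 [0.0659 0.0273 0.0463]
wrist leg_grip 0.88 [0.0046 0.0824 0.0671]
wrist fin 759 [[0.0544, 0.0244, 0.0568], [0.0624, 0.0274, 0.0636], [0.07, 0.0283, 0.0656]]
wrist ptr 470 [[0.0266, 0.0322, 0.0592], [0.0311, 0.0357, 0.0627], [0.0375, 0.0382, 0.0639]]
wrist lev 4211 [[0.0294, 0.067, 0.1089], [0.0333, 0.0817, 0.1148], [0.0388, 0.0945, 0.1168]]
```

send_rows:
  series:
    - [[0.01,-0.3,0],0]
    - [[0.01,-0.3,0],0]
    - [[0.01,-0.3,0],0]
    - [[0,0,0],0]
    - [[0,0,0],0]

```text
time_s: 11.23
tcp_pos: [0.5467, 0.0049, 0.0573]
tcp_rot: [[-0.037, 0.999, 0.0], [0.999, 0.037, -0.0], [-0.0, 0.0, -1.0]]
contact_force: [-0.3, 4.0, -0.1]
finger_gap: 0.0855
gripper_force: 1.5
```

```bash
python3 m.py b; python3 -c "
import cv2
i=cv2.imread('pics/wrist_b.png'); cv2.imwrite('pics/wbc.png',cv2.resize(i[200:460,200:520],(738,600)))"
```

```text
t 11.2333 tcp press [0.00930186 0.06140427] 0.05732082810559259 [-0.3104186   4.02393013 -0.11415821] 0.08548949080114766 1.4853933826088905
side pointer 0.88 [0.045  0.0294 0.0578]
side mark 0.5 [0.0604 0.0246 0.0456]
side leg_grip 0.67 [0.0083 0.0722 0.0634]
side fin 51 [[0.0538, 0.0249, 0.0567], [0.0625, 0.0271, 0.0612], [0.0723, 0.029, 0.0639]]
side ptr 10 [[0.0265, 0.0671, 0.061], [0.0278, 0.08, 0.0619], [0.0288, 0.0886, 0.0632]]
side lev 80 [[0.029, 0.0599, 0.1086], [0.032, 0.077, 0.1134], [0.038, 0.0862, 0.1159]]
wrist mark 0.78 [0.0675 0.0277 0.0504]
wrist leg_grip 0.85 [0.0031 0.0726 0.0657]
wrist fin 499 [[0.0552, 0.024, 0.0573], [0.0603, 0.0274, 0.0642], [0.0652, 0.0284, 0.0656]]
wrist ptr 687 [[0.0263, 0.023, 0.0597], [0.0292, 0.0281, 0.0628], [0.0371, 0.0886, 0.0639]]
wrist lev 4192 [[0.0295, 0.0578, 0.109], [0.0333, 0.0725, 0.1148], [0.0388, 0.0853, 0.1168]]
```

View pics/wbc.png

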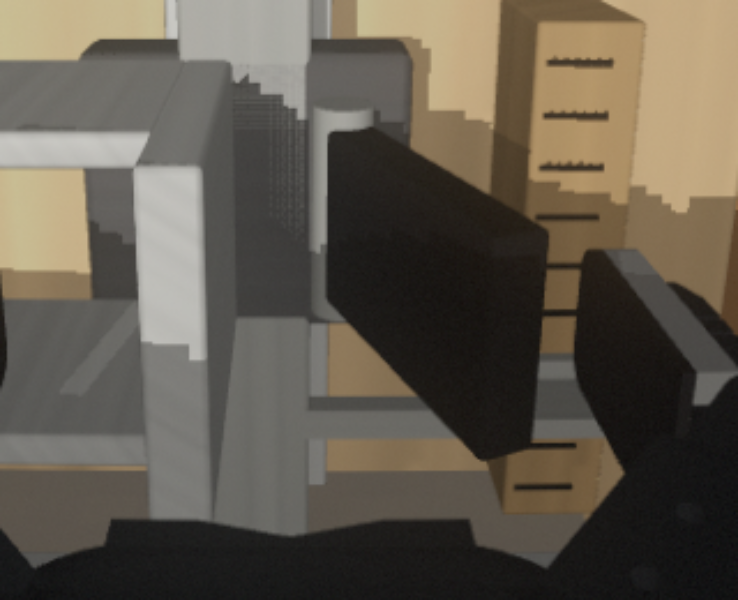

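send_rows:
  series:
    - [[-0.2,-0.1,0],0]
    - [[-0.15,0,0],0]
    - [[0,0,0],0]
    - [[0,0,0],0]
    - [[0,0,0],0]

```text
time_s: 12.25
tcp_pos: [0.5429, 0.0042, 0.0573]
tcp_rot: [[-0.038, 0.999, -0.0], [0.999, 0.038, -0.0], [-0.0, -0.0, -1.0]]
contact_force: [-1.1, 2.7, 0.4]
finger_gap: 0.0852
gripper_force: 1.5
```

send_rows:
  series:
    - [[0,0,0],0]
    - [[0,0,0],0]
    - [[0,0,0],0]
    - [[0,0,0],0]
    - [[0,0,0],0]
    - [[0,0,0],0]
    - [[0,0,0],0]
    - [[0,0,0],0]
  claw: 0.1
  force: 20

```text
time_s: 12.92
tcp_pos: [0.5432, 0.0042, 0.0574]
tcp_rot: [[-0.038, 0.999, 0.0], [0.999, 0.038, -0.0], [-0.0, 0.0, -1.0]]
contact_force: [0.7, 2.9, 3.1]
finger_gap: 0.0382
gripper_force: 2.2
```

```bash
python3 m.py c; python3 -c "
import cv2
i=cv2.imread('pics/wrist_c.png'); cv2.imwrite('pics/wcc.png',cv2.resize(i[200:460,150:520],(800,562)))"
```

```text
t 12.9167 tcp press [0.00585175 0.060858  ] 0.057416335716195054 [0.67681819 2.85709779 3.0866264 ] 0.03822157155381448 2.237270645418903
side pointer 0.93 [0.0495 0.0259 0.0591]
side mark 0.68 [0.0607 0.0245 0.0445]
side leg_grip 0.58 [0.0055 0.0677 0.0629]
side fin 57 [[0.0536, 0.024, 0.0565], [0.0629, 0.0274, 0.0607], [0.0719, 0.0291, 0.0646]]
side ptr 14 [[0.0265, 0.0608, 0.061], [0.0276, 0.0749, 0.0616], [0.0287, 0.0865, 0.0628]]
side lev 100 [[0.0165, 0.0586, 0.109], [0.0218, 0.0734, 0.1146], [0.0367, 0.0849, 0.1178]]
wrist mark 0.48 [0.0674 0.0285 0.0472]
wrist leg_grip 0.78 [0.0054 0.0732 0.0653]
wrist ptr 374 [[0.0262, 0.0737, 0.0611], [0.028, 0.0819, 0.0627], [0.0296, 0.0892, 0.064]]
wrist lev 1908 [[0.0169, 0.0562, 0.1088], [0.0219, 0.0725, 0.1143], [0.0305, 0.0845, 0.1179]]
```

View pics/wcc.png

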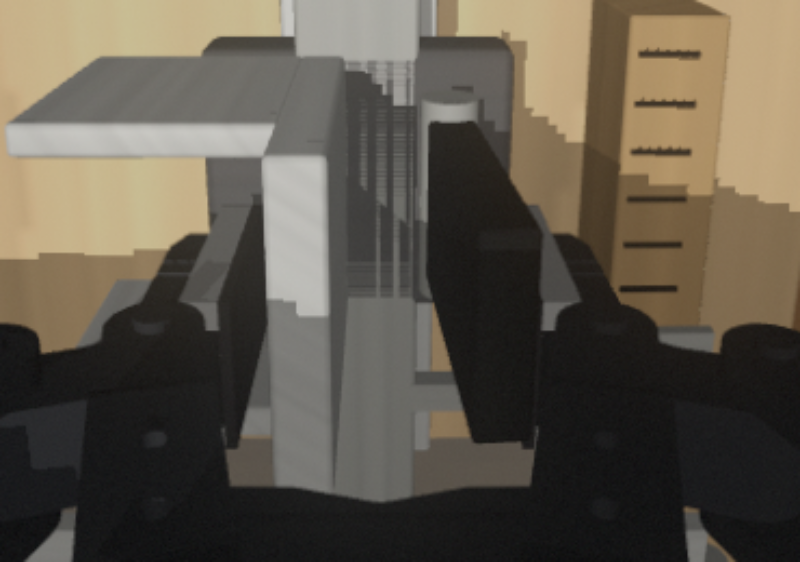

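send_rows:
  series:
    - [[0,0,0],0]
    - [[0,0,0],0]
    - [[0,0,0],0]
    - [[0,0,0],0]
    - [[0,0,0],0]
    - [[0,0,0],0]
  claw: 1
  force: 30

```text
time_s: 14.02
tcp_pos: [0.5439, 0.0043, 0.0576]
tcp_rot: [[-0.038, 0.999, 0.001], [0.999, 0.038, 0.0], [0.0, 0.001, -1.0]]
contact_force: [4.6, 3.4, 3.1]
finger_gap: 0.0289
gripper_force: 36.0
```

```bash
python3 m.py d; python3 -c "
import cv2
i=cv2.imread('pics/side_d.png'); cv2.imwrite('pics/sdc.png',cv2.resize(i[170:340,260:440],(630,595),interpolation=cv2.INTER_CUBIC))"
```

```text
t 14.0167 tcp press [0.00653374 0.06086713] 0.05764052507628475 [4.64967565 3.44458183 3.0614462 ] 0.028860622168145444 36.010751724243164
side pointer 0.74 [0.049  0.0252 0.061 ]
side mark 0.44 [0.0601 0.0234 0.0466]
side leg_grip 0.83 [0.0068 0.0692 0.0623]
side fin 57 [[0.054, 0.0242, 0.0565], [0.063, 0.0276, 0.0612], [0.072, 0.0294, 0.0648]]
side ptr 20 [[0.0263, 0.0282, 0.059], [0.028, 0.0679, 0.0617], [0.0393, 0.0882, 0.0633]]
side lev 99 [[0.0128, 0.0586, 0.1088], [0.0182, 0.0722, 0.1148], [0.033, 0.0857, 0.1179]]
wrist mark 0.58 [0.0644 0.0266 0.0487]
wrist leg_grip 0.7 [0.0051 0.0715 0.0649]
wrist ptr 513 [[0.0262, 0.0673, 0.0614], [0.0278, 0.0783, 0.0628], [0.0296, 0.0887, 0.0639]]
wrist lev 1467 [[0.0134, 0.0554, 0.1089], [0.0207, 0.0726, 0.1139], [0.0274, 0.0846, 0.1179]]
```

View pics/sdc.png

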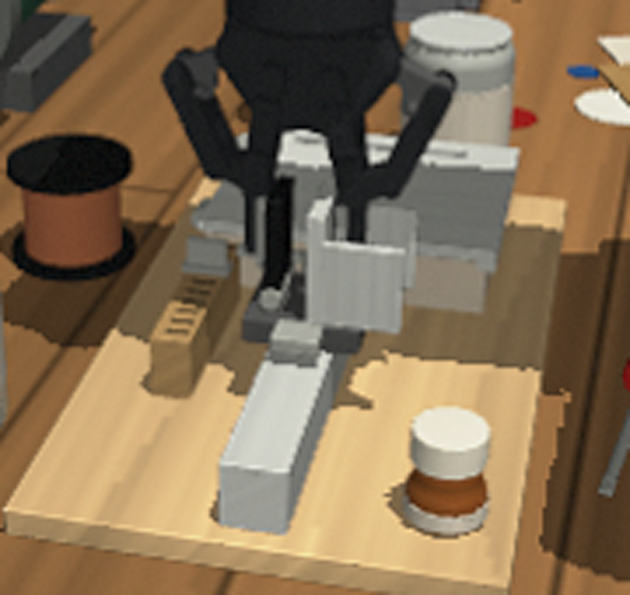

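```bash
python3 -c "
from plant import *
print(job_done())"
```

```text
the job is handed in; nothing more can be done
None
```

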